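# Show which sample goes on which dish

## Robot

A 7-joint arm with a two-finger parallel gripper is mounted at the origin on a cart in front of the work surface, level with it; the furniture and walls round the work are solid. World frame = base frame: x ahead of the robot, y to its left, z up, the work surface at z = 0. Lengths are in m, angles in degrees, forces in N, time in s.
With the tool pointing down it reaches from about 0.425 to 0.875 m from the base axis. Payload 4.7 kg.
Tool frame: the origin (TCP) lies at the centre of the arm's flange, where the gripper is bolted on; the fingertips stand 182 mm ahead of it and the grasp point (between the pads) lies 164 mm ahead of it; z points along the fingers, x is the direction in which the jaws open and shut, and the axes are right-handed (so a half turn about z gives the same grasp; the last joint's range is limited). The gripper opens to 87 mm and grips with 3 to 60 N. Pads are 19 mm wide; open, the fingers measure 117 mm over their backs; the gripper's body (75 mm by 190 mm) begins 51 mm behind the grasp point.
Start: joints at [67.615, 18.392, -4.016, 83.108, 1.295, 78.541, -3.26], TCP at [0.256, -0.597, 0.405] pointing down, gripper open.
Joint ranges: [-163.93, 163.93], [-17.29, 119.83], [-79.2, 71.16], [3.27, 140.29], [-89.18, 269.18], [5.43, 117.66], [-154.24, 154.24]. Speed limits (degrees/s): [147.25, 147.25, 180, 180, 180, 180, 180].

## Interface

Orientations are given as [roll, pitch, yaw] about the fixed x, y, z axes, in that order (R = Rz(yaw) Ry(pitch) Rx(roll)).
In Python, from cell import env gives the robot as it stands. The module is installed in compiled form; this text tells all that it offers.
- The arm moves only by the tool carry_out, never from a script. Its argument "increments" is a list of rows, each a list of 5 numbers: the shift along the world's x, y, z in m, then the turn about the world's z in degrees, then the gripper's target within -1 to 1 (shut at 1, half-way at 0, fully open at -1). In form: [[dx, dy, dz, spin, jaw], ...]. A call has 1 to 20 rows; each row is the pose to reach, as a shift and turn from the pose commanded when the call began; what a row does not reach only later rows make up. A row lasts 1/10 s, in which the tool goes at most 50 mm and 8.59 degrees, less where a joint would pass 70% of its speed; a pose out of reach is approached as far as the arm can. A call with a gripper value outside its range is refused whole. The fingers move at their own pace and stop on an object; "grip_force" is the grip in N (left out, the last holds). Time passes only in rows, so rows that repeat a pose let the fingers close. It gives the time, the measured TCP pose, the force and the opening at its end, in the units of the state.
- env.get_obs(): the state, without advancing time (a new reading comes with each control period).
- env.read_camera(name): name is "scene" or "top" or "wrist"; returns (picture, depth): 480x640x3 uint8, red, green, blue; 480x640 float32, m along the optical axis (not along the pixel's ray), 0 where there is no reading.
- env.get_calibration(name): a dict with "K" (3x3 intrinsics, pixels), "camera_from_world" (4x4, takes a point from world to camera coordinates); the wrist camera has in their place "T_tool_cam" (4x4, takes a point from camera to tool coordinates, whose origin is the TCP and whose axes are the tool frame's). Camera axes: x right, y down, z forward; pixel columns grow to the right and rows downward; lengths in m; the calibration is good to about 2 mm. A picture is of the moment at which its call begins: read the wrist's pose just before it. get_calibration takes no time and is no camera call.
- env.sign_off(): hands the job in, once; it reports no verdict.
The state is a dict: "time_s": time; "qpos": joint angles; "joint_velocities": joint speeds; "effort": joint torques, N m; "tool_pos": TCP position; "tool_rot": TCP orientation; "force": force on the tool from outside, world axes, zero at the start; "wrist_torque": the same for the moment, N m; "grip_width": finger opening in m.
Only numpy, scipy, OpenCV 4.12 (cv2) and the standard library are available. Lean on these libraries where they do the work, as an engineer would, in place of code of your own. Each camera call takes 0.05 s, during which the arm holds its last target.

## Task

Show a colleague which sample is to be plated on which dish. With the fingertips, point from straight above at the yellow-capped tube in the nearer of the two tube racks, the one beside the weighing balance, about two centimetres over its cap, and hold still there for two seconds; then point in the same way at the middle of the dish with the red medium, one of the three that lie singly on the worktop, again about two centimetres above it for two seconds, and finish with the hand still there, pointing at it. Touch and move nothing at all, and on the way do not dip down over either of the two beige dishes.

Things in the scene. Friction and masses are not known exactly. Their poses are not given: they have to be found in the camera images.
- yellow_cap_top (a point): Centre of the top of the yellow cap, about 122 mm above the worktop; z axis up, y axis along the row. The tube is the middle one of five, about 15 mm thick (caps 18), 29 mm apart, none higher than 122 mm, two with red caps, two open, in a loose rack (40 x 150 mm, end plates 75 mm high) beside the balance. A like rack far off to the right is not meant.
- dish_red_top (a point): Centre of the top face of the dish with the red medium: a round lidded clear dish 92 mm in diameter, 16 mm high, lying loose and flat on the worktop; z axis up. The three dishes change places from start to start. A stack of dishes at the far right is not meant.
- dish_a_top (a point): Centre of the top face of one of the two dishes with beige (brownish or pale cream) medium (92 mm diameter, 16 mm high): not to be pointed at, touched or moved; z axis up.
- dish_b_top (a point): Centre of the top face of the other dish with beige (brownish or pale cream) medium (91 mm diameter, 16 mm high): not to be pointed at, touched or moved; z axis up.
- marker_center (a point): Centre of a black marker pen lying loose on the worktop, 135 mm long (along its y axis), 16 mm thick: a bystander.
- weight_center (a point): Centre, half-way up, of a silvery knobbed 100 g calibration weight, 23 mm in diameter, 44 mm high, standing loose on the worktop: a bystander.

How it is judged (in metres and radians):
On the way, in this order (a step that is already met when the one before it is completed fails the run):
1. the fingertips point at the yellow-capped tube from just above, for 1.5 s without a break (horizontal distance between the grasp point and yellow_cap_top below 0.011 m and z of the grasp point in the frame of yellow_cap_top between 0.015 and 0.065 m), for 1.5 s.
2. then they point at the middle of the dish with the red medium from just above, for 1.5 s without a break (horizontal distance between the grasp point and dish_red_top below 0.02 m and z of the grasp point in the frame of dish_red_top between 0.015 and 0.065 m), for 1.5 s.
At the end, for the whole second after the job is handed in: The grasp point (about 19 mm behind the fingertips) is within 20 mm of the red-medium dish's axis and 15 to 65 mm above its top; nothing has moved more than 8 mm. Before: 1.5 s at the same height over the yellow cap, within 11 mm of its axis, then 1.5 s over the dish (all of step 2 and distance of each of yellow_cap_top, dish_red_top, dish_a_top, dish_b_top, marker_center, weight_center from where it was at the start of the episode below 0.008 m); the robot touches nothing.
It fails at once if the robot touches something (contact force between any of the fingers, the arm and anything else above 0.3 N).
It fails at once if the fingertips dip down over a dish with beige medium (grasp point within 30 mm of its axis, less than 65 mm above it) ((horizontal distance between the grasp point and dish_a_top below 0.03 m and z of the grasp point in the frame of dish_a_top below 0.065 m) or (horizontal distance between the grasp point and dish_b_top below 0.03 m and z of the grasp point in the frame of dish_b_top below 0.065 m)).
It fails at once if a thing on the worktop is shoved, lifted or carried off (distance of any of yellow_cap_top, dish_red_top, dish_a_top, dish_b_top, marker_center, weight_center from where it was at the start of the episode above 0.008 m).
It also fails if it takes over 40 s, if anything falls off the work surface, if the arm or the gripper's body presses on something with over 40 N, if the wrist force passes 120 N, or if a joint passes its speed limit or range.

## Working session

There is one attempt and no reset: what is moved stays moved. The work goes in short steps, Python scripts to look and compute and a tool call to move; the robot and the scene stay as the last step left them, time stands still between calls to the robot, and variables do not carry over. Pictures are saved under pics/ and viewed, and the job is handed in when it is done.

Besides the shell and the picture viewer there is one more tool, called as name(argument=value, ...) on one line, values as JSON. carry_out: Moves the arm, as the interface text tells. Its arguments: {"type":"object","properties":{"increments":{"type":"array"},"grip_force":{"type":"number"}},"required":["increments"]}

```bash
mkdir -p pics; python3 - <<'E'
from cell import env
import cv2,numpy as np
o=env.get_obs();print({k:np.round(o[k],3).tolist() for k in('time_s','tool_pos','tool_rot','grip_width','force')})
for n in('scene','top'):
    p,d=env.read_camera(n);cv2.imwrite(f'pics/{n}0.png',p[:,:,::-1]);np.save(f'{n}0.npy',d)
    c=env.get_calibration(n);print(n,np.round(c['K'],1).tolist(),np.round(c['camera_from_world'],3).tolist())
E
```

```text
{'time_s': 0.0, 'tool_pos': [0.256, -0.597, 0.404], 'tool_rot': [179.995, 0.115, -66.802], 'grip_width': 0.087, 'force': [0.065, 0.151, -0.158]}
scene [[554.6, 0.0, 324.8], [0.0, 554.6, 241.8], [0.0, 0.0, 1.0]] [[-0.734, -0.679, -0.016, 0.313], [-0.406, 0.459, -0.79, 0.397], [0.544, -0.573, -0.613, 0.68], [0.0, 0.0, 0.0, 1.0]]
top [[590.7, 0.0, 315.5], [0.0, 590.7, 249.2], [0.0, 0.0, 1.0]] [[-0.031, -1.0, 0.003, -0.125], [-0.971, 0.029, -0.235, 0.585], [0.235, -0.01, -0.972, 1.135], [0.0, 0.0, 0.0, 1.0]]
```

View pics/scene0.png

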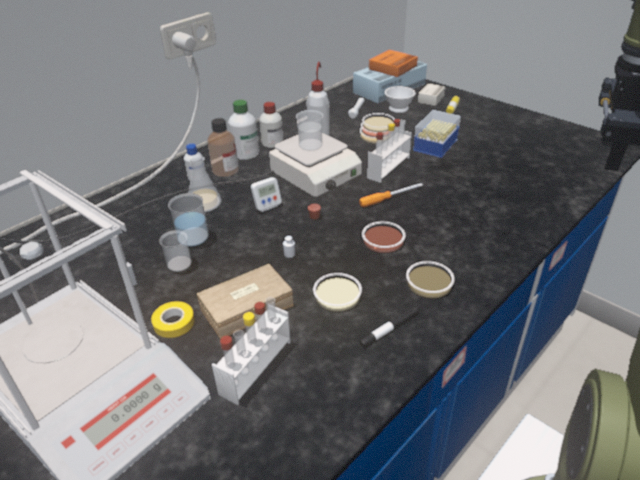

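View pics/top0.png

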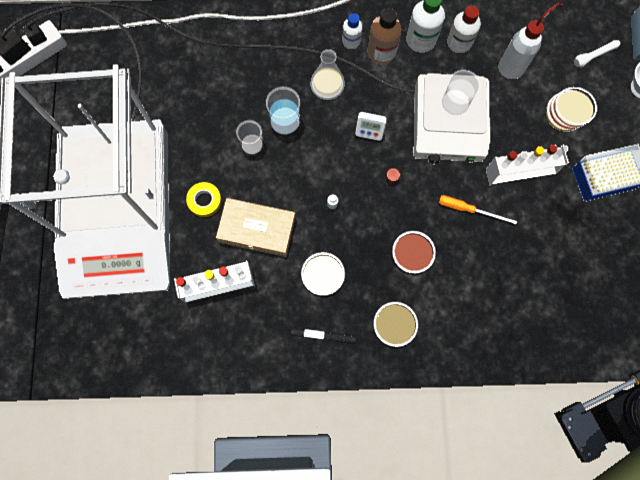

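The top view shows the near rack's yellow cap at about (209,275), the red dish at (413,252), the cream dish at (323,274) and the brown dish at (396,324). Next I'll enlarge both targets and measure them.

```bash
cat >h.py <<'E'
import numpy as np,cv2
from cell import env
def ray_plane(n,u,v,z):
    c=env.get_calibration(n);T=np.linalg.inv(c['camera_from_world']);r=T[:3,:3]@np.linalg.inv(c['K'])@[u,v,1];o=T[:3,3]
    return o+r*(z-o[2])/r[2]
def depth_pt(n,u,v,d):
    c=env.get_calibration(n);T=np.linalg.inv(c['camera_from_world']);return T[:3,:3]@(np.linalg.inv(c['K'])@[u,v,1]*d)+T[:3,3]
E
python3 - <<'E'
from h import *
t=cv2.imread('pics/top0.png');s=cv2.imread('pics/scene0.png')
a=cv2.resize(t[250:310,165:265],None,fx=4,fy=4,interpolation=cv2.INTER_CUBIC)
b=cv2.resize(t[225:285,365:465],None,fx=4,fy=4,interpolation=cv2.INTER_CUBIC)
c=cv2.resize(s[295:355,210:310],None,fx=4,fy=4,interpolation=cv2.INTER_CUBIC)
e=cv2.resize(s[210:270,335:435],None,fx=4,fy=4,interpolation=cv2.INTER_CUBIC)
cv2.imwrite('pics/crop0.png',np.vstack([np.hstack([a,b]),np.hstack([c,e])]))
D={n:np.load(n+'0.npy') for n in('top','scene')}
for n,u,v in [('top',209,275),('top',413,252),('top',323,274),('top',396,324),('scene',249,316),('scene',384,236),('scene',337,291),('scene',430,279)]:
    print(n,u,v,np.round(depth_pt(n,u,v,D[n][v,u]),4))
# yellow mask centroids
for n,im,(x0,x1,y0,y1) in [('top',t,(170,260,255,305)),('scene',s,(215,300,300,360))]:
    h=cv2.cvtColor(im,cv2.COLOR_BGR2HSV)[y0:y1,x0:x1]
    m=cv2.inRange(h,(20,130,100),(35,255,255));ys,xs=np.nonzero(m);print(n,len(xs),xs.mean()+x0,ys.mean()+y0,xs.min()+x0,xs.max()+x0,ys.min()+y0,ys.max()+y0)
    P=np.array([depth_pt(n,x+x0,y+y0,D[n][y+y0,x+x0]) for x,y in zip(xs,ys)]);k=P[:,2]>0.117
    print(k.sum(),np.round(np.median(P[k],0),4) if k.any() else P[:,2].max())
E
```

```text
top 209 275 [0.5227 0.0646 0.1242]
top 413 252 [ 0.5837 -0.3522  0.0057]
top 323 274 [ 0.5418 -0.1572  0.004 ]
top 396 324 [ 0.4302 -0.3055  0.0089]
scene 249 316 [0.5245 0.0625 0.1239]
scene 384 236 [ 0.5853 -0.3612  0.0072]
scene 337 291 [ 0.5456 -0.1639  0.0064]
scene 430 279 [ 0.4318 -0.3105  0.0072]
top 66 208.54545454545456 274.030303030303 205 213 269 279
59 [0.5242 0.0652 0.1229]
scene 128 248.296875 318.109375 243 254 312 325
102 [0.5246 0.0646 0.1232]
```

View pics/crop0.png

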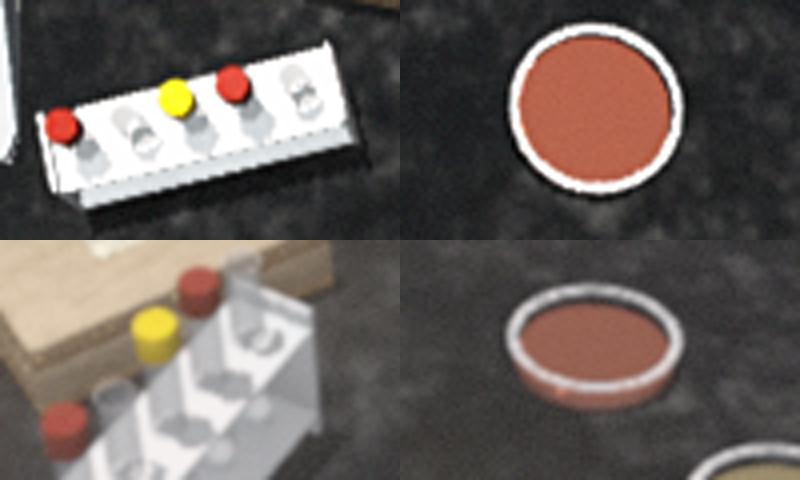

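```bash
python3 - <<'E'
from h import *
print('cap',ray_plane('top',209.2,274.3,.122),ray_plane('scene',248.8,320-2,.118))
print('red',ray_plane('top',414.2,252,.016),ray_plane('scene',335+(595-400)/4,210+(338-240)/4,.016))
for n in('top','scene'):
    d=np.load(n+'0.npy');v,u=np.nonzero(d>0);c=env.get_calibration(n);T=np.linalg.inv(c['camera_from_world'])
    P=(T[:3,:3]@(np.linalg.inv(c['K'])@np.vstack([u,v,np.ones_like(u)])*d[v,u])).T+T[:3,3]
    b=(P[:,2]>.15)&(P[:,0]>.3)&(P[:,0]<.95)&(P[:,1]>-.5)&(P[:,1]<.6)
    Q=P[b]
    for x in np.arange(.3,.95,.05):
        q=Q[(Q[:,0]>=x)&(Q[:,0]<x+.05)&(Q[:,1]>-.1)]
        if len(q):print(n,round(x,2),'y min %.3f'%np.percentile(q[:,1],1),'zmax %.3f'%q[:,2].max(),len(q))
    q=Q[(Q[:,1]<-.1)];print('right',len(q),q.min(0) if len(q) else'',q.max(0) if len(q) else '')
E
```

```text
cap [0.52451377 0.06460367 0.122     ] [0.52630272 0.06213063 0.118     ]
red [ 0.5812105 -0.3529193  0.016    ] [ 0.58216954 -0.355602    0.016     ]
top 0.6 y min 0.169 zmax 0.314 1753
top 0.65 y min 0.164 zmax 0.319 1151
top 0.7 y min 0.172 zmax 0.313 806
top 0.75 y min 0.175 zmax 0.314 803
top 0.8 y min 0.178 zmax 0.313 1594
top 0.85 y min 0.181 zmax 0.311 642
right 246 [ 0.86143643 -0.48434571  0.15004286] [ 0.9262609  -0.41949856  0.16481256]
scene 0.6 y min 0.167 zmax 0.313 2716
scene 0.65 y min 0.161 zmax 0.318 748
scene 0.7 y min 0.170 zmax 0.310 323
scene 0.75 y min 0.172 zmax 0.310 303
scene 0.8 y min 0.175 zmax 0.311 370
scene 0.85 y min 0.178 zmax 0.310 881
right 232 [ 0.8608958  -0.48780731  0.150098  ] [ 0.92902636 -0.42148586  0.16389931]
```

carry_out(increments=[[0.005, 0.012, 0, 0, -1], [0.015, 0.036, 0, 0, -0.5], [0.028, 0.07, 0, 0, 0], [0.043, 0.105, 0, 0, 0.4], [0.058, 0.14, 0, 0, 0.8], [0.073, 0.175, 0, 0, 0.8], [0.088, 0.21, 0, 0, 0.8], [0.103, 0.245, 0, 0, 0.8], [0.118, 0.28, 0, 0, 0.8], [0.133, 0.315, 0, 0, 0.8], [0.148, 0.35, 0, 0, 0.8], [0.163, 0.385, 0, 0, 0.8], [0.178, 0.42, 0, 0, 0.8], [0.193, 0.455, 0, 0, 0.8], [0.208, 0.49, 0, 0, 0.8], [0.223, 0.525, 0, 0, 0.8], [0.235, 0.56, 0, 0, 0.8], [0.245, 0.585, 0, 0, 0.8], [0.25, 0.6, 0, 0, 0.8], [0.25, 0.6, 0, 0, 0.8]])

```text
time_s: 2.1
tool_pos: [0.5057, 0.006, 0.4046]
tool_rot: [-180.0, 0.0, -66.5]
force: [-0.7, 0.5, -0.2]
grip_width: 0.0085
```

```bash
python3 - <<'E'
from h import *
from scipy.spatial.transform import Rotation as R
o=env.get_obs();p,d=env.read_camera('wrist');cv2.imwrite('pics/wrist1.png',p[:,:,::-1])
c=env.get_calibration('wrist');print(np.round(c['T_tool_cam'],3).tolist());print(o['tool_pos'],o['tool_rot'])
T=np.eye(4);T[:3,:3]=R.from_euler('xyz',o['tool_rot'],degrees=True).as_matrix();T[:3,3]=o['tool_pos'];T=T@c['T_tool_cam']
h=cv2.cvtColor(p,cv2.COLOR_RGB2HSV);m=cv2.inRange(h,(20,130,100),(35,255,255))
n,l,s,ce=cv2.connectedComponentsWithStats(m)
for i in range(1,n):
    if s[i,4]>60:
        ys,xs=np.nonzero(l==i);z=d[ys,xs];P=(T[:3,:3]@(np.linalg.inv(c['K'])@np.vstack([xs,ys,np.ones_like(xs)])*z)).T+T[:3,3]
        k=P[:,2]>.117;print(s[i],ce[i],k.sum(),np.round(P[k].mean(0),4) if k.any() else P[:,2].max())
p,d=env.read_camera('top');cv2.imwrite('pics/top1.png',p[:,:,::-1])
E
```

```text
[[1.0, 0.0, 0.0, 0.0], [-0.0, 0.953, 0.303, -0.083], [-0.0, -0.303, 0.953, 0.02], [0.0, 0.0, 0.0, 1.0]]
[0.50565467 0.00604077 0.40463594] [-1.79997976e+02  4.55053074e-02 -6.64727691e+01]
[236 163  28  30 621] [249.32206119 176.95652174] 582 [0.5261 0.0621 0.1229]
[273 340   7  68 347] [275.91066282 374.95100865] 347 [0.5306 0.026  0.3116]
[358 340   8  68 333] [361.03603604 375.29429429] 333 [0.5374 0.0101 0.3115]
```

View pics/wrist1.png

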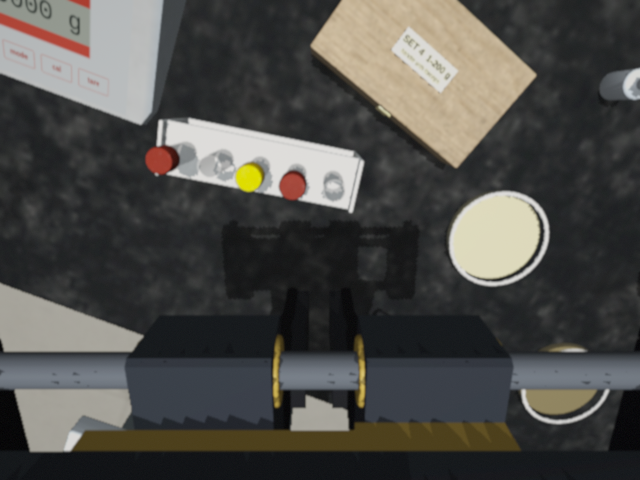

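View pics/top1.png

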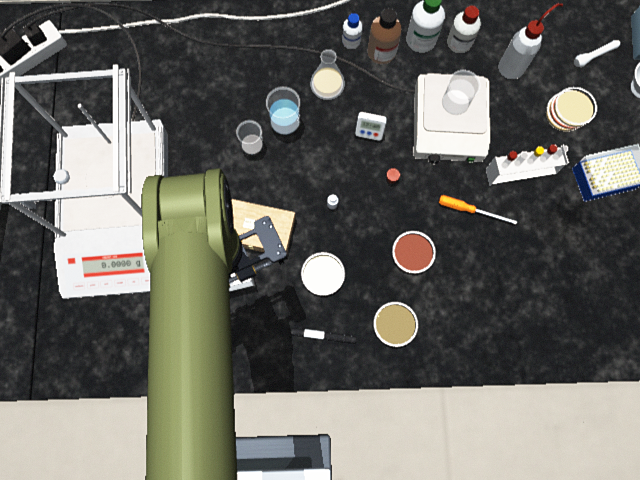

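The wrist picture shows the yellow cap at (249,177), the middle of five, and measures it at (0.526,0.062,0.123). The wrist camera on its present side would come down near the corner of the balance's shield. I'll check the arm's clearance there and joint 7 before choosing a spin.

```bash
python3 - <<'E'
from h import *
print(np.round(env.get_obs()['qpos'],1))
n='top';p,d=env.read_camera(n);p2,d2=env.read_camera('scene');cv2.imwrite('pics/scene2.png',p2[:,:,::-1])
for (n,d) in(('top',d),('scene',d2)):
    v,u=np.nonzero(d>0);c=env.get_calibration(n);T=np.linalg.inv(c['camera_from_world'])
    P=(T[:3,:3]@(np.linalg.inv(c['K'])@np.vstack([u,v,np.ones_like(u)])*d[v,u])).T+T[:3,3]
    for a,b in((.2,.33),(.33,.4),(.4,.45),(.45,.5),(.5,.6),(.6,.9)):
        q=P[(P[:,2]>a)&(P[:,2]<b)&(P[:,0]<.75)&(P[:,0]>.3)&(P[:,1]<.155)&(P[:,1]>-.2)]
        if len(q):print(n,a,b,len(q),np.round(np.percentile(q,1,0),3),np.round(np.percentile(q,99,0),3))
E
```

```text
[ 33.1   2.5 -37.2 102.2   1.6  75.9 -71.2]
top 0.2 0.33 519 [ 0.473 -0.09   0.249] [0.543 0.004 0.33 ]
top 0.33 0.4 1173 [ 0.475 -0.092  0.331] [ 0.57  -0.017  0.397]
top 0.4 0.45 191 [ 0.476 -0.033  0.4  ] [ 0.522 -0.019  0.449]
top 0.45 0.5 80 [ 0.486 -0.031  0.451] [ 0.514 -0.025  0.489]
top 0.5 0.6 264 [ 0.431 -0.043  0.564] [ 0.545 -0.033  0.6  ]
top 0.6 0.9 18306 [ 0.302 -0.048  0.611] [0.536 0.044 0.684]
scene 0.2 0.33 2575 [ 0.438 -0.091  0.226] [0.536 0.099 0.33 ]
scene 0.33 0.4 4621 [ 0.44  -0.089  0.331] [0.529 0.097 0.399]
scene 0.4 0.45 2245 [ 0.468 -0.025  0.4  ] [0.529 0.039 0.45 ]
scene 0.45 0.5 2568 [ 0.47  -0.019  0.45 ] [0.529 0.041 0.499]
scene 0.5 0.6 6763 [ 0.335 -0.017  0.501] [0.531 0.05  0.599]
scene 0.6 0.9 428 [ 0.3   -0.002  0.6  ] [0.376 0.026 0.609]
```

View pics/scene2.png

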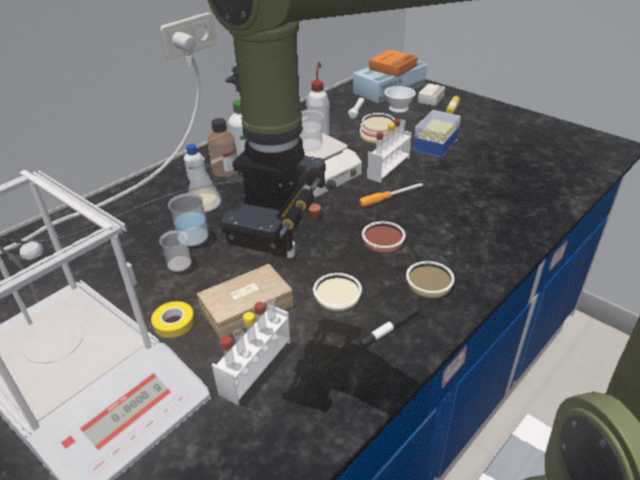

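The arm links are slim and high, so they stay clear. A spin of −113° points the wrist camera away from the balance and leaves joint 7 well within range. I'll spin while moving over the cap, then descend in a second call.

carry_out(increments=[[0.0, 0.0, 0, -4, 0.8], [0.0, 0.0, 0, -12, 0.8], [0.0, 0.0, 0, -20, 0.8], [0, 0, 0, -28, 0.8], [0, 0, 0, -36, 0.8], [0.0, 0.0, 0, -44, 0.8], [0.0, 0.0, 0, -52, 0.8], [0.002, 0.006, 0, -60, 0.8], [0.004, 0.012, 0, -68, 0.8], [0.007, 0.02, 0, -76, 0.8], [0.01, 0.03, 0, -84, 0.8], [0.013, 0.04, 0, -92, 0.8], [0.016, 0.048, 0, -100, 0.8], [0.018, 0.054, 0, -108, 0.8], [0.019, 0.058, 0, -113, 0.8], [0.019, 0.058, 0, -113, 0.8], [0.019, 0.058, 0, -113, 0.8]])

```text
time_s: 4.0
tool_pos: [0.5357, 0.0346, 0.3756]
tool_rot: [176.3, -4.0, -152.7]
force: [-0.1, -0.5, -0.8]
grip_width: 0.0086
```

```bash
python3 - <<'E'
from h import *
from scipy.spatial.transform import Rotation as R
o=env.get_obs();p,d=env.read_camera('wrist');cv2.imwrite('pics/wrist3.png',p[:,:,::-1])
c=env.get_calibration('wrist');print(o['tool_pos'],o['tool_rot'],np.round(o['qpos'],1))
T=np.eye(4);T[:3,:3]=R.from_euler('xyz',o['tool_rot'],degrees=True).as_matrix();T[:3,3]=o['tool_pos'];T=T@c['T_tool_cam']
h=cv2.cvtColor(p,cv2.COLOR_RGB2HSV);m=cv2.inRange(h,(20,130,100),(35,255,255))
n,l,s,ce=cv2.connectedComponentsWithStats(m)
for i in range(1,n):
    if s[i,4]>60:
        ys,xs=np.nonzero(l==i);z=d[ys,xs];P=(T[:3,:3]@(np.linalg.inv(c['K'])@np.vstack([xs,ys,np.ones_like(xs)])*z)).T+T[:3,3]
        k=P[:,2]>.117;print(s[i],ce[i],k.sum(),np.round(P[k].mean(0),4) if k.any() else P[:,2].max())
p,d=env.read_camera('scene');cv2.imwrite('pics/scene3.png',p[:,:,::-1])
E
```

```text
[0.53566619 0.03460874 0.37564221] [ 176.33228818   -4.02396109 -152.67764435] [ -42.7    8.6   40.8  100.7   -7.4   78.  -153. ]
[   0  101   90  101 4787] [ 43.59640694 151.29726342] 24 [ 0.5712 -0.0399  0.3502]
[269 256  27  33 680] [281.81176471 272.11029412] 603 [0.5259 0.0606 0.1226]
[359 349   6  58 251] [361.58565737 379.92430279] 251 [0.533  0.0046 0.2824]
[273 350   6  57 253] [275.6284585  379.94071146] 253 [0.5484 0.0124 0.2814]
```

View pics/wrist3.png

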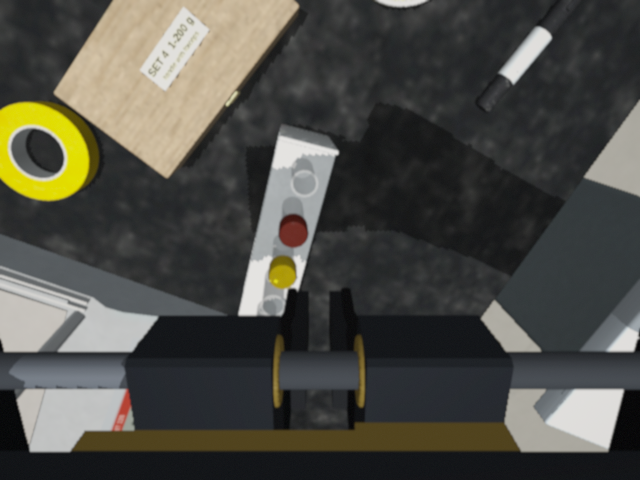

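View pics/scene3.png

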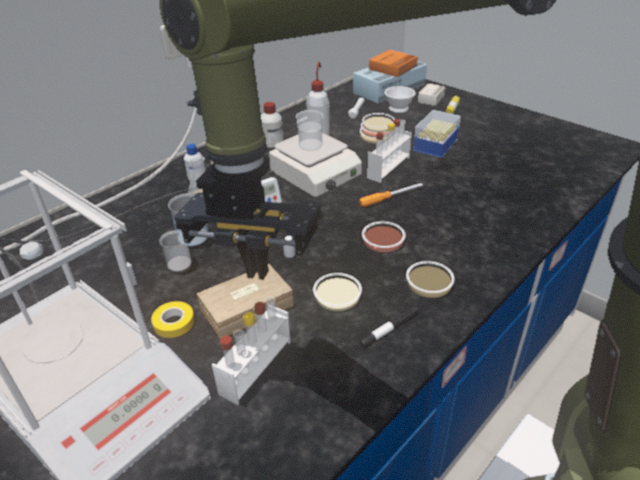

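The spin ran joint 7 to −153°, its limit, so the sign I assumed was wrong and the hand is slightly tilted. Nothing is near it. I'll back off, raise and turn the other way, checking the reference pose with a short call.

carry_out(increments=[[0, -0.01, 0.01, 8, 0.8], [0, -0.02, 0.02, 16, 0.8], [0, -0.03, 0.03, 24, 0.8], [0, -0.04, 0.03, 32, 0.8], [0, -0.05, 0.03, 40, 0.8], [0, -0.06, 0.03, 48, 0.8], [0, -0.06, 0.03, 56, 0.8], [0, -0.06, 0.03, 60, 0.8], [0, -0.06, 0.03, 60, 0.8], [0, -0.06, 0.03, 60, 0.8]])

```text
time_s: 5.1
tool_pos: [0.5357, -0.0248, 0.4059]
tool_rot: [176.4, -4.0, -92.6]
force: [0.4, -0.6, -0.1]
grip_width: 0.0087
```

```bash
python3 - <<'E'
from h import *
o=env.get_obs();print(o['time_s'],o['tool_pos'],o['tool_rot'],np.round(o['qpos'],1))
E
```

```text
5.1 [ 0.53570927 -0.0248277   0.40588048] [176.37044575  -3.9622245  -92.59407153] [-36.2   6.3  37.7  99.    0.   79.7 -91.3]
```

The reference is the pose actually held, so a tilt of about 5° stays in. I'll compensate for it through the grasp-point position. I'll keep turning at this raised, clear spot, toward yaw 105°.

carry_out(increments=[[0, 0, 0.01, 6, 0.8], [0, 0, 0.02, 13, 0.8], [0, 0, 0.03, 20, 0.8], [0, 0, 0.03, 27, 0.8], [0, 0, 0.03, 34, 0.8], [0, 0, 0.03, 41, 0.8], [0, 0, 0.03, 48, 0.8], [0, 0, 0.03, 55, 0.8], [0, 0, 0.03, 62, 0.8], [0, 0, 0.03, 69, 0.8], [0, 0, 0.03, 76, 0.8], [0, 0, 0.03, 83, 0.8], [0, 0, 0.03, 90, 0.8], [0, 0, 0.03, 95, 0.8], [0, 0, 0.03, 98, 0.8], [0, 0, 0.03, 98, 0.8]])

```text
time_s: 6.7
tool_pos: [0.5358, -0.0241, 0.4359]
tool_rot: [176.4, -4.0, 5.5]
force: [0.1, 0.9, -0.3]
grip_width: 0.0087
```

```bash
python3 - <<'E'
from h import *
o=env.get_obs();print(o['time_s'],o['tool_pos'],o['tool_rot'],np.round(o['qpos'],1))
E
```

```text
6.7 [ 0.53582069 -0.02413895  0.43586358] [176.36684653  -4.00110664   5.48993781] [-34.4   1.3  33.8  99.7   2.6  75.    4.1]
```

carry_out(increments=[[0, 0, 0, 6, 0.8], [0, 0, 0, 13, 0.8], [0, 0, 0, 20, 0.8], [0, 0, 0, 27, 0.8], [0, 0, 0, 34, 0.8], [0, 0, 0, 41, 0.8], [0, 0, 0, 48, 0.8], [0, 0, 0, 55, 0.8], [0, 0, 0, 62, 0.8], [0, 0, 0, 69, 0.8], [0, 0, 0, 76, 0.8], [0, 0, 0, 83, 0.8], [0, 0, 0, 90, 0.8], [0, 0, 0, 96, 0.8], [0, 0, 0, 100, 0.8], [0, 0, 0, 100, 0.8], [0, 0, 0, 100, 0.8]])

```text
time_s: 8.4
tool_pos: [0.536, -0.0239, 0.4358]
tool_rot: [176.4, -4.0, 105.4]
force: [-0.6, -0.1, 0.2]
grip_width: 0.0086
```

```bash
cat >>h.py <<'E'
from scipy.spatial.transform import Rotation as R
def gp():
    o=env.get_obs();M=R.from_euler('xyz',o['tool_rot'],degrees=True).as_matrix();p=np.array(o['tool_pos'])
    g=p+.164*M[:,2];t=p+.182*M[:,2]
    print('t',o['time_s'],'tcp',np.round(p,4),np.round(o['tool_rot'],1),'grasp',np.round(g,4),'tip',np.round(t,4),'q',np.round(o['qpos'],1));return p,M,g,t
E
python3 - <<'E'
from h import *
p,M,g,t=gp()
print('zaxis',M[:,2],'to cap hover',np.array([.525,.0635,.161])-g)
# body+camera corner positions at hover: relative to shield corner (.6,.163)
p2=p+np.array([.525,.0635,.161])-g
for s in(-1,1):
  for r in(-1,1):
    for z in (0,.113): print(np.round(p2+M@[s*.095,r*.0375,z],3))
E
```

```text
t 8.4 tcp [ 0.536  -0.0239  0.4358] [176.4  -4.  105.4] grasp [ 0.543  -0.0102  0.2725] tip [ 0.5437 -0.0087  0.2546] q [-31.5   2.4  34.1  98.7  -6.4  77.1 109.2]
zaxis [ 0.04259265  0.08376569 -0.9955748 ] to cap hover [-0.017983    0.07366192 -0.11148918]
[ 0.507 -0.051  0.315]
[ 0.512 -0.042  0.203]
[ 0.579 -0.032  0.32 ]
[ 0.584 -0.022  0.208]
[0.457 0.131 0.329]
[0.462 0.141 0.216]
[0.529 0.151 0.333]
[0.534 0.16  0.221]
```

carry_out(increments=[[-0.004, 0.015, 0, 0, 0.8], [-0.009, 0.037, 0, 0, 0.8], [-0.014, 0.058, 0, 0, 0.8], [-0.018, 0.07, 0, 0, 0.8], [-0.018, 0.074, 0, 0, 0.8], [-0.018, 0.074, -0.008, 0, 0.8], [-0.018, 0.074, -0.02, 0, 0.8], [-0.018, 0.074, -0.034, 0, 0.8], [-0.018, 0.074, -0.046, 0, 0.8], [-0.018, 0.074, -0.05, 0, 0.8], [-0.018, 0.074, -0.05, 0, 0.8]])

```text
time_s: 9.5
tool_pos: [0.5178, 0.05, 0.3846]
tool_rot: [176.5, -4.0, 105.5]
force: [-0.3, -0.2, 1.0]
grip_width: 0.0086
```

```bash
python3 - <<'E'
from h import *
p,M,g,t=gp();print(np.array([.525,.0635,.161])-g)
p,d=env.read_camera('scene');a=p[150:450,100:420];cv2.imwrite('pics/scene4.png',cv2.resize(a,None,fx=2,fy=2)[:,:,::-1])
E
```

```text
t 9.5 tcp [0.5178 0.05   0.3846] [176.5  -4.  105.5] grasp [0.5245 0.0637 0.2213] tip [0.5252 0.0652 0.2034] q [-36.    1.6  29.9 105.2  -5.6  70.6 101. ]
[ 0.00054627 -0.00018678 -0.06029991]
```

View pics/scene4.png

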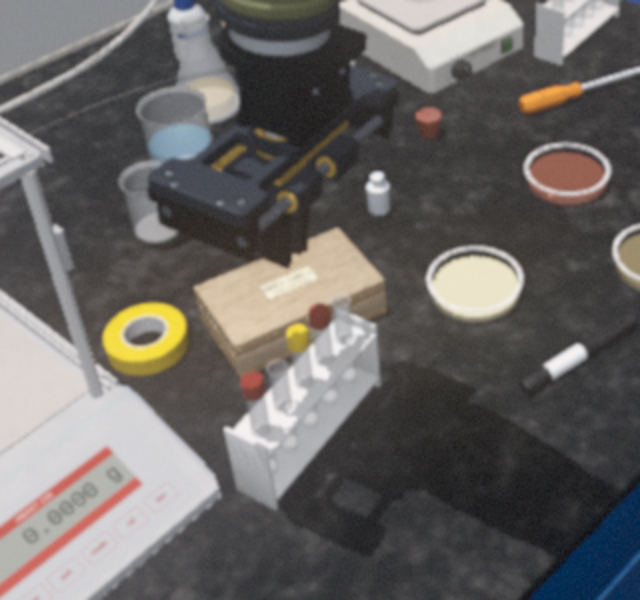

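The enlarged scene view shows the fingertips at about (293,258), above the yellow cap at (298,337), with free space to the balance. Now I'll descend the remaining 60 mm and hold.

carry_out(increments=[[0, 0, -0.008, 0, 0.8], [0, 0, -0.02, 0, 0.8], [0, 0, -0.034, 0, 0.8], [0, 0, -0.046, 0, 0.8], [0, 0, -0.055, 0, 0.8], [0, 0, -0.059, 0, 0.8], [0, 0, -0.06, 0, 0.8], [0, 0, -0.06, 0, 0.8], [0, 0, -0.06, 0, 0.8], [0, 0, -0.06, 0, 0.8]])

```text
time_s: 10.55
tool_pos: [0.5182, 0.0503, 0.3263]
tool_rot: [176.3, -4.0, 105.6]
force: [0.2, 1.2, 0.4]
grip_width: 0.0087
```

```bash
python3 - <<'E'
from h import *
p,M,g,t=gp();print(np.array([.525,.0635,.161])-g)
p,d=env.read_camera('scene');a=p[250:400,150:310];cv2.imwrite('pics/scene5.png',cv2.resize(a,None,fx=4,fy=4,interpolation=cv2.INTER_CUBIC)[:,:,::-1])
p,d=env.read_camera('wrist');cv2.imwrite('pics/wrist5.png',p[:,:,::-1])
E
```

```text
t 10.55 tcp [0.5182 0.0503 0.3263] [176.3  -4.  105.6] grasp [0.5254 0.0641 0.163 ] tip [0.5261 0.0656 0.1451] q [-35.5   4.6  30.1 109.5  -7.7  63.8 103.2]
[-0.00035593 -0.00058143 -0.0020344 ]
```

View pics/scene5.png

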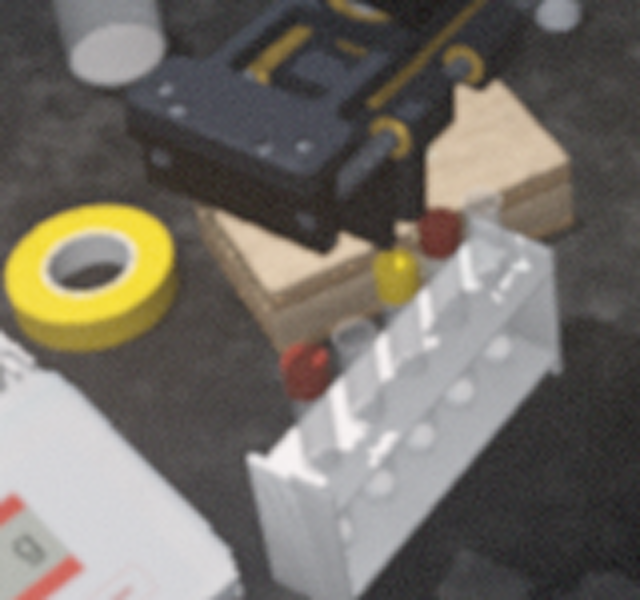

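View pics/wrist5.png

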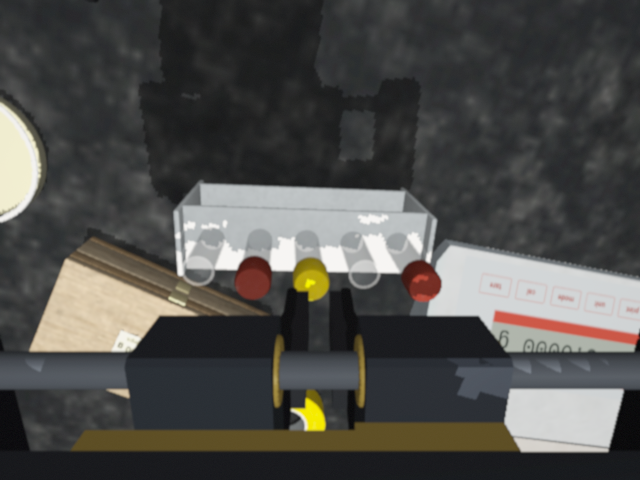

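The scene crop puts the fingertips at about (385,245), just above the yellow cap at (397,270). In the wrist view the cap sits at (311,279), in front of the jaws. I'll measure the remaining offset from here.

```bash
python3 - <<'E'
from h import *
p,M,g,t=gp();im,d=env.read_camera('wrist')
c=env.get_calibration('wrist');T=np.eye(4);T[:3,:3]=M;T[:3,3]=p;T=T@c['T_tool_cam']
m=cv2.inRange(cv2.cvtColor(im,cv2.COLOR_RGB2HSV),(20,130,80),(35,255,255))[250:310,285:340]
ys,xs=np.nonzero(m);xs+=285;ys+=250;P=(T[:3,:3]@(np.linalg.inv(c['K'])@np.vstack([xs,ys,np.ones_like(xs)])*d[ys,xs])).T+T[:3,3]
k=(P[:,2]>.119)&(P[:,2]<.127);print(k.sum(),P[k].mean(0),P[k].min(0),P[k].max(0))
E
```

```text
t 10.65 tcp [0.5181 0.0503 0.3262] [176.3  -4.  105.6] grasp [0.5252 0.0641 0.1629] tip [0.526  0.0656 0.145 ] q [-35.5   4.6  30.1 109.5  -7.7  63.8 103.2]
872 [0.52285856 0.06249338 0.12196549] [0.5156171  0.05369802 0.11900462] [0.53259128 0.07117261 0.12382871]
```

This measures the cap within 3 mm of the grasp point. Holding for 2 s.

carry_out(increments=[[-0.001, -0.001, 0, 0, 0.8], [-0.001, -0.001, 0, 0, 0.8], [-0.001, -0.001, 0, 0, 0.8], [-0.001, -0.001, 0, 0, 0.8], [-0.001, -0.001, 0, 0, 0.8], [-0.001, -0.001, 0, 0, 0.8], [-0.001, -0.001, 0, 0, 0.8], [-0.001, -0.001, 0, 0, 0.8], [-0.001, -0.001, 0, 0, 0.8], [-0.001, -0.001, 0, 0, 0.8], [-0.001, -0.001, 0, 0, 0.8], [-0.001, -0.001, 0, 0, 0.8], [-0.001, -0.001, 0, 0, 0.8], [-0.001, -0.001, 0, 0, 0.8], [-0.001, -0.001, 0, 0, 0.8], [-0.001, -0.001, 0, 0, 0.8], [-0.001, -0.001, 0, 0, 0.8], [-0.001, -0.001, 0, 0, 0.8], [-0.001, -0.001, 0, 0, 0.8], [-0.001, -0.001, 0, 0, 0.8]])

```text
time_s: 12.7
tool_pos: [0.517, 0.0492, 0.3258]
tool_rot: [176.4, -4.0, 105.6]
force: [-0.3, 0.2, 0.7]
grip_width: 0.0087
```

```bash
python3 - <<'E'
from h import *
p,M,g,t=gp();print('to red',np.array([.5815,-.354,.055])-g)
E
```

```text
t 12.7 tcp [0.517  0.0492 0.3258] [176.4  -4.  105.6] grasp [0.524  0.063  0.1625] tip [0.5247 0.0645 0.1446] q [-35.4   4.5  30.1 109.6  -7.6  63.8 103.2]
to red [ 0.05752993 -0.41701757 -0.10747957]
```

carry_out(increments=[[0, 0, 0.01, 0, 0.8], [0, 0, 0.025, 0, 0.8], [0, 0, 0.042, 0, 0.8], [0, 0, 0.056, 0, 0.8], [0.002, -0.015, 0.06, 0, 0.8], [0.006, -0.042, 0.06, 0, 0.8], [0.01, -0.075, 0.06, 0, 0.8], [0.015, -0.11, 0.06, -4, 0.8], [0.02, -0.145, 0.06, -10, 0.8], [0.025, -0.18, 0.06, -16, 0.8], [0.03, -0.215, 0.06, -22, 0.8], [0.035, -0.25, 0.06, -28, 0.8], [0.04, -0.285, 0.06, -34, 0.8], [0.045, -0.32, 0.06, -40, 0.8], [0.049, -0.355, 0.06, -46, 0.8], [0.053, -0.385, 0.06, -52, 0.8], [0.056, -0.405, 0.06, -57, 0.8], [0.058, -0.415, 0.06, -60, 0.8], [0.058, -0.417, 0.06, -60, 0.8], [0.058, -0.417, 0.06, -60, 0.8]])

```text
time_s: 14.7
tool_pos: [0.5744, -0.3684, 0.3855]
tool_rot: [176.4, -3.9, 45.6]
force: [-0.0, -0.4, -0.1]
grip_width: 0.0088
```

```bash
python3 - <<'E'
from h import *
p,M,g,t=gp();print('to red',np.array([.5815,-.354,.055])-g)
im,d=env.read_camera('wrist');cv2.imwrite('pics/wrist6.png',im[:,:,::-1])
im,d=env.read_camera('scene');cv2.imwrite('pics/scene6.png',im[:,:,::-1])
E
```

```text
t 14.7 tcp [ 0.5744 -0.3684  0.3855] [176.4  -3.9  45.6] grasp [ 0.5896 -0.3676  0.2222] tip [ 0.5913 -0.3675  0.2043] q [ -5.   27.5  50.5  83.4 -25.5  75.7  92.8]
to red [-0.00814886  0.01362215 -0.16717898]
```

View pics/wrist6.png

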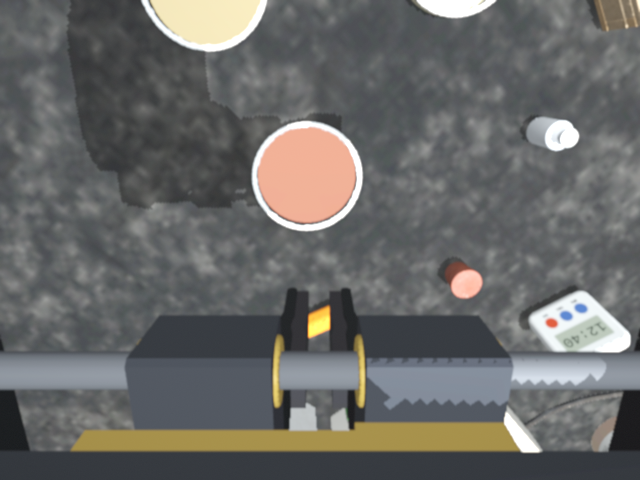

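View pics/scene6.png

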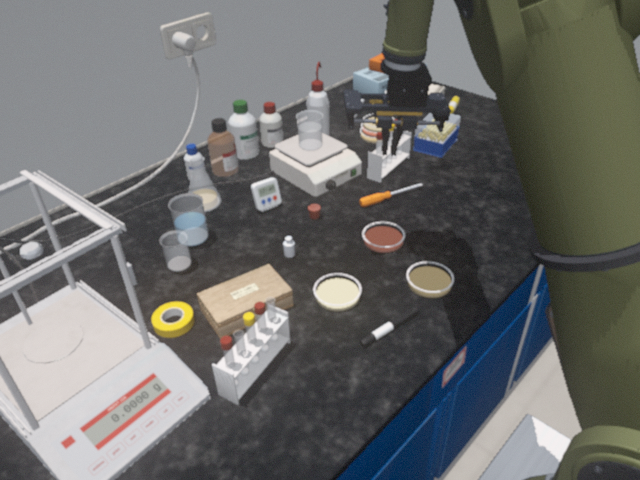

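The wrist view shows the red dish's rim centred at about (307,176), and the scene shows everything in place. I'll measure the dish from the wrist camera too.

```bash
python3 - <<'E'
from h import *
p,M,g,t=gp()
c=env.get_calibration('wrist');T=np.eye(4);T[:3,:3]=M;T[:3,3]=p;T=T@c['T_tool_cam']
Ki=np.linalg.inv(c['K'])
for u,v in((307,176),(252,176),(362,176),(307,121),(307,231)):
    r=T[:3,:3]@Ki@[u,v,1];print(u,v,np.round(T[:3,3]+r*(.016-T[2,3])/r[2],4))
for n in('top',):
    d=env.read_camera(n)[1];v,u=np.nonzero(d>0);c=env.get_calibration(n);T=np.linalg.inv(c['camera_from_world'])
    P=(T[:3,:3]@(np.linalg.inv(c['K'])@np.vstack([u,v,np.ones_like(u)])*d[v,u])).T+T[:3,3]
    q=P[(np.hypot(P[:,0]-.58,P[:,1]+.354)<.16)&(P[:,2]>.018)&(P[:,2]<.2)];print(len(q),q[:,2].max() if len(q) else '')
E
```

```text
t 14.8 tcp [ 0.575  -0.3672  0.3856] [176.4  -4.   45.7] grasp [ 0.5903 -0.3662  0.2223] tip [ 0.592  -0.3661  0.2044] q [ -5.   27.5  50.5  83.4 -25.5  75.7  92.7]
307 176 [ 0.5817 -0.3524  0.016 ]
252 176 [ 0.5495 -0.3844  0.016 ]
362 176 [ 0.6145 -0.3198  0.016 ]
307 121 [ 0.5503 -0.3212  0.016 ]
307 231 [ 0.6162 -0.3868  0.016 ]
6 0.02046697814118814
```

All views agree on (0.5815, −0.353), and the diameter comes out at 92 mm. Moving over and descending.

carry_out(increments=[[-0.004, 0.006, 0, 0, 0.8], [-0.008, 0.013, -0.004, 0, 0.8], [-0.008, 0.013, -0.016, 0, 0.8], [-0.008, 0.013, -0.032, 0, 0.8], [-0.008, 0.013, -0.05, 0, 0.8], [-0.008, 0.013, -0.068, 0, 0.8], [-0.008, 0.013, -0.085, 0, 0.8], [-0.008, 0.013, -0.1, 0, 0.8], [-0.008, 0.013, -0.11, 0, 0.8], [-0.008, 0.013, -0.115, 0, 0.8], [-0.008, 0.013, -0.115, 0, 0.8]])

```text
time_s: 15.95
tool_pos: [0.5669, -0.3547, 0.2701]
tool_rot: [176.4, -4.0, 45.6]
force: [-0.3, 0.3, 0.3]
grip_width: 0.0088
```

```bash
python3 - <<'E'
from h import *
p,M,g,t=gp();print('to red',np.array([.5815,-.353,.056])-g)
im,d=env.read_camera('scene');cv2.imwrite('pics/scene7.png',im[:,:,::-1])
E
```

```text
t 15.95 tcp [ 0.5669 -0.3547  0.2701] [176.4  -4.   45.6] grasp [ 0.5822 -0.3538  0.1068] tip [ 0.5839 -0.3537  0.0889] q [ -5.   31.   47.7  92.8 -29.1  63.9  95.7]
to red [-0.00072437  0.00083723 -0.05083697]
```

View pics/scene7.png

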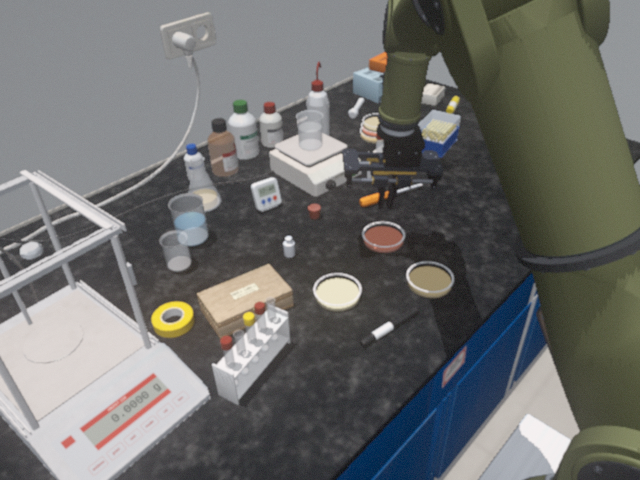

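The fingertips are at (386,205), above the red dish at (384,237), and the surroundings are clear. I'll make the last 50 mm and hold.

carry_out(increments=[[-0.001, 0.001, -0.01, 0, 0.8], [-0.001, 0.001, -0.022, 0, 0.8], [-0.001, 0.001, -0.034, 0, 0.8], [-0.001, 0.001, -0.044, 0, 0.8], [-0.001, 0.001, -0.049, 0, 0.8], [-0.001, 0.001, -0.05, 0, 0.8], [-0.001, 0.001, -0.05, 0, 0.8], [-0.001, 0.001, -0.05, 0, 0.8], [-0.001, 0.001, -0.05, 0, 0.8], [-0.001, 0.001, -0.05, 0, 0.8], [-0.001, 0.001, -0.05, 0, 0.8], [-0.001, 0.001, -0.05, 0, 0.8], [-0.001, 0.001, -0.05, 0, 0.8], [-0.001, 0.001, -0.05, 0, 0.8], [-0.001, 0.001, -0.05, 0, 0.8], [-0.001, 0.001, -0.05, 0, 0.8], [-0.001, 0.001, -0.05, 0, 0.8], [-0.001, 0.001, -0.05, 0, 0.8], [-0.001, 0.001, -0.05, 0, 0.8], [-0.001, 0.001, -0.05, 0, 0.8]])

```text
time_s: 18.0
tool_pos: [0.566, -0.3538, 0.2208]
tool_rot: [176.4, -4.0, 45.6]
force: [-0.2, -0.2, 0.0]
grip_width: 0.0085
```

carry_out(increments=[[0, 0, 0, 0, 0.8], [0, 0, 0, 0, 0.8], [0, 0, 0, 0, 0.8], [0, 0, 0, 0, 0.8], [0, 0, 0, 0, 0.8], [0, 0, 0, 0, 0.8], [0, 0, 0, 0, 0.8], [0, 0, 0, 0, 0.8], [0, 0, 0, 0, 0.8], [0, 0, 0, 0, 0.8]])

```text
time_s: 19.0
tool_pos: [0.566, -0.3537, 0.2208]
tool_rot: [176.4, -4.0, 45.6]
force: [0.7, -0.5, 0.3]
grip_width: 0.0086
```

```bash
python3 - <<'E'
from h import *
p,M,g,t=gp();print('off',g-np.array([.5815,-.353,.016]),env.get_obs()['force'])
im,d=env.read_camera('scene');cv2.imwrite('pics/scene8.png',im[:,:,::-1])
E
```

```text
t 19.0 tcp [ 0.566  -0.3537  0.2208] [176.4  -4.   45.6] grasp [ 0.5814 -0.3529  0.0575] tip [ 0.5831 -0.3528  0.0396] q [ -3.7  33.8  45.7  95.1 -31.6  59.4  97.6]
off [-6.04788599e-05  1.23710217e-04  4.15080453e-02] [ 0.69251571 -0.5270365   0.29023317]
```

View pics/scene8.png

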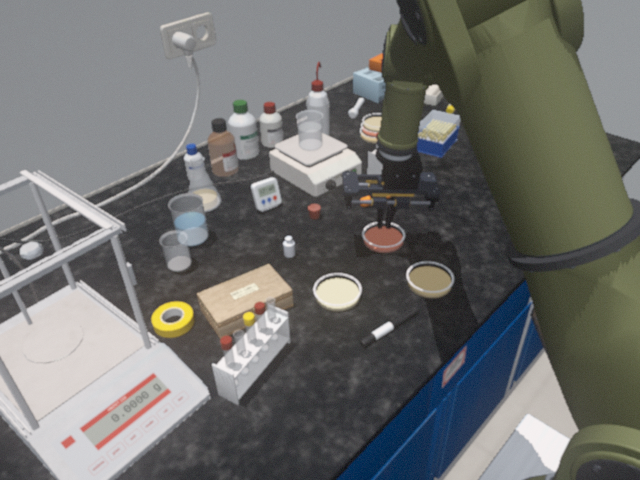

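The fingertips point at the middle of the red dish, at about (384,228), and everything stands where it was at the start. Handing in.

```bash
python3 -c "
from cell import env
print(env.sign_off())"
```

```text
the job is handed in; nothing more can be done
None
```

The arm pointed at the yellow-capped tube and then at the red-medium dish, and I handed the job in with the hand still over the dish. Sign-off reports no verdict, so these are my own checks:

| Target | Grasp point off its axis | Grasp point above it | Fingertips above it | Hold |
|---|---|---|---|---|
| Yellow cap | about 1–3 mm | about 41 mm | about 23 mm | over 2 s |
| Red dish | under 1 mm, from the measured centre | about 41 mm | about 24 mm | over 2 s |

- **Position:** The cameras agreed on each target to within about 3 mm.
- **Contact:** The force readings stayed around 1 N or less, which I took as sensor noise; that noise is above the 0.3 N limit, so contact can't be excluded from force alone. In the last pictures nothing had visibly moved. The hand never went low over a beige dish.
- **What went wrong:** My first turn of the hand went the wrong way and ran joint 7 close to its limit (−153 of −154.24°) in free air. That left the tool tilted by about 5°, and I could not correct it. I allowed for the tilt when placing the grasp point, so the hand pointed about 5° off vertical at both targets.

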